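Take the empty battery out of the bench screwdriver and put it on charge

TASK

The battery pack of the cordless screwdriver in the bench stand is empty: squeeze its two orange side buttons together to free the latch, draw the pack straight up out of the screwdriver and stand it upright on the bench. Let go, take it again by its two ribbed broad faces with the buttons left alone, because the charger's cheeks cover the button sides, and lower it fully home, upright, into the charger's well and let go. Never drop the pack or tip it over, and leave the other things on the bench where they are.

Things in the scene. Friction and masses are not known exactly. Their poses are not given: they have to be found in the camera images.
- battery: Loose graphite battery pack, about 0.18 kg. Origin: centre of its flat underside, z up. Foot 31 (x) x 40 (y) mm, 16 mm high, below a head 36 x 46 mm up to 62 mm. Orange buttons on the +y and -y faces; the ribbed broad faces are the x faces, 36 mm apart. Starts latched upright in the screwdriver's socket, axes along the stand's. A half turn about z makes no difference.
- battery_buttons (a point): Midway between the two button centres, 40 mm above the battery's underside. Buttons 20 x 20 mm; 57 mm over both when out, 48 mm pressed in. Each carries a steel barb on the foot (4 to 9 mm above the underside, 4 mm proud) that moves inward with it.
- button_a (a joint): Button on the battery's +y face: 0 = out, grows inward to 0.0045 m (stop). Spring 2.7 N at rest, 6.8 N at the stop. Its barb is clear of the socket's catch lip from about 0.003 to 0.004 m.
- button_b (a joint): Button on the battery's -y face; same values as button_a. Both must be in at once for the pack to come out.
- driver_stand: Inline cordless screwdriver, clamped bit-down in a steel stand fixed to the bench. Origin on the bench under the screwdriver's axis, z up. Base plate 112 (x) x 92 (y) x 10 mm, centre 10 mm to +x; post of 9 mm radius 50 mm to +x, 122 mm high, clamp knob on its -y side. Screwdriver at most 43 x 53 mm; its teal socket rim ends 165 mm above the bench. Battery buttons face its +y and -y.
- driver_socket (a point): Centre of the socket's floor, 150 mm above the bench: the seated battery's origin lies here. Rim walls 15 mm high stand round the battery's foot (1 mm play all round), with a catch lip above each barb; the battery must rise 15 mm to be clear of the rim.
- charger: Grey desktop charger fixed to the bench, base 104 (x) x 112 (y) x 18 mm. Origin on the bench under its centre, z up. Well: cheeks 52 mm long in x, 10 mm thick, 46 mm high over the floor, inner faces at y = +-31 mm; sills 6 mm thick, 14 mm high, inner faces at x = +-17 mm beside the foot, open above for fingers; top inner edges bevelled 3.5 mm. The battery's buttons face the cheeks (battery y along charger y, either way round).
- charger_bay (a point): Centre of the charger well's floor, 18 mm above the bench: here the battery's origin belongs.
- side_cutters: Bystander: red side cutters lying flat, 127 x 46 x 12 mm, origin under the middle.
- vial_nest: Bystander: grey block with purple-capped vials, 52 x 90 x 48 mm, origin under the middle.
- multimeter: Bystander: teal hand multimeter on its back, 150 x 78 x 43 mm, origin under the middle.
- hex_key: Bystander: black hex key lying flat, 77 x 34 x 4 mm, origin under the middle.
Mind the look-alikes: they are no part of the job. Leave any blue look-alike of the charger alone.

How it is judged (in metres and radians):
On the way, in this order (a step that is already met when the one before it is completed fails the run):
1. both buttons are squeezed in while the pack sits in the screwdriver (value of joint each of button_a, button_b above 0.003 m and distance between battery and driver_socket below 0.006 m), for 0.1 s.
2. the pack is drawn up clear of the socket (z of battery in the frame of driver_socket above 0.017 m and angle between battery's own z axis and vertical below 0.3 rad), for 0.05 s.
3. the pack stands upright on the bench, let go (height (world z) of battery below 0.004 m and angle between battery's own z axis and vertical below 0.06 rad and linear speed of battery below 0.02 m/s and contact force between the fingers and battery below 0.05 N), for 0.2 s.
4. the pack is lifted again with both buttons left out (height (world z) of battery above 0.012 m and value of joint each of button_a, button_b below 0.0015 m and contact force between the fingers and battery above 0.5 N), for 0.2 s.
At the end, for the whole second after the job is handed in: The battery stands in the charger's well: its origin within 4 mm (x) and 5 mm (y) of the centre and 2.5 mm of the floor, upright within 0.06 rad, its buttons facing the cheeks within 0.12 rad and sprung out (under 1.5 mm), at rest and released (x of battery in the frame of charger_bay between -0.004 and 0.004 m and y of battery in the frame of charger_bay between -0.005 and 0.005 m and z of battery in the frame of charger_bay between -0.002 and 0.0025 m and angle between battery's own z axis and vertical below 0.06 rad and angle between the y axis of battery and the y axis of charger, either way round below 0.12 rad and linear speed of battery below 0.01 m/s and value of joint each of button_a, button_b below 0.0015 m and contact force between the fingers and battery below 0.05 N); the robot touches nothing.
It fails at once if the pack is tipped over (more than 0.6 rad) (angle between battery's own z axis and vertical above 0.6 rad).
It fails at once if the pack falls freely (faster than 0.45 m/s with no finger on it) (linear speed of battery above 0.45 m/s and contact force between the fingers and battery below 0.05 N).
It fails at once if a bystander is pushed more than 20 mm (distance of any of side_cutters, vial_nest, multimeter, hex_key from where it was at the start of the episode above 0.02 m).
It also fails if it takes over 67 s, if anything falls off the work surface, if the arm or the gripper's body presses on something with over 40 N, if the wrist force passes 120 N, or if a joint passes its speed limit or range.

ROBOT

A 6-joint arm with a two-finger parallel gripper is mounted at the origin on a cart in front of the work surface, level with it; the furniture and walls round the work are solid. World frame = base frame: x ahead of the robot, y to its left, z up, the work surface at z = 0. Lengths are in m, angles in degrees, forces in N, time in s.
With the tool pointing down it reaches from about 0.375 to 0.825 m from the base axis. Payload 5.5 kg.
Tool frame: the origin (TCP) lies between the finger pads; the fingertips stand 25 mm ahead of it and the grasp point (between the pads) lies 6 mm ahead of it; z points along the fingers, y is the line along which they close (so a half turn about z gives the same grasp; the last joint's range is limited). The gripper opens to 85 mm and grips with 20 to 120 N. Pads are 22 mm wide; open, the fingers measure 114 mm over their backs; the gripper's body (76 mm by 85 mm) begins 54 mm behind the grasp point. The pads swing forward as they close: fully open they stand 13 mm farther back than shut.
Start: joints at [66.75, 17.962, -2.699, 69.339, 0, 90], TCP at [0.237, 0.551, 0.256] pointing down, gripper open.
Joint ranges: [-152.73, 152.73], [-39.44, 99.34], [-58.76, 71.6], [-118.89, 123.64], [-81.53, 83.1], [-180, 180]. Speed limits (degrees/s): [136.94, 136.94, 172.46, 180, 180, 180].

INTERFACE

Orientations are given as a 3x3 rotation matrix whose columns are the frame's x, y, z axes.
In Python, from cell import * gives the robot as it stands. The module is installed in compiled form; this text tells all that it offers.
- The arm moves only by the tool arm_command, never from a script. Its argument "moves" is a list that holds one entry, the list of rows, each a list of 4 numbers: the shift along the world's x, y, z in m, then the turn about the world's z in rad. In form: [[[tx, ty, tz, yaw], ...]]. A call has 1 to 20 rows; each row shifts and turns the commanded pose from where the row before left it; what a row does not reach is not made up. A row lasts 1/8 s, in which the tool goes at most 62.5 mm and 10.7 degrees, less where a joint would pass 70% of its speed; a pose out of reach is approached as far as the arm can. A call with a gripper value outside its range is refused whole. "gripper" is the closure, from 0 (fully open) to 1 (shut), set as the call begins (left out, the last holds). The fingers move at their own pace and stop on an object; "newtons" is the grip in N (left out, the last holds). Time passes only in rows, so rows that do not move let the fingers close. It gives the time, the measured TCP pose, the force, the opening and the grip force at its end, in the units of the state.
- get_obs(): the state, without advancing time (a new reading comes with each control period).
- read_camera(name): name is "scene" or "top" or "wrist"; returns (picture, depth): 384x512x3 uint8, blue, green, red; 384x512 float32, m along the optical axis (not along the pixel's ray), 0 where there is no reading.
- camera_model(name): a dict with "fov_y" (degrees; the focal length in pixels is half the picture's height over the tangent of half this angle, whatever the lens; pixels are square), "cx", "cy" (the principal point, pixels), "k1" (the pictures are not rectified: a ray, as slopes to the right and down, at radius r is drawn at 1 + k1 r^2 times it, then the intrinsics apply), "eye" and "rotation" of the camera in the world. Camera axes: x right, y down, z forward; pixel columns grow to the right and rows downward; lengths in m; the calibration is good to about 2 mm. A picture is of the moment at which its call begins: read the wrist's pose just before it. camera_model takes no time and is no camera call; for the wrist camera it gives the pose at the moment of the call.
- hand_in(): hands the job in; it is judged then, once.
The state is a dict: "t": time; "joints": joint angles; "qvel": joint speeds; "joint_efforts": joint torques, N m; "tool_pos": TCP position; "eef_rot": TCP orientation; "force": force on the tool from outside, world axes, zero at the start; "ft_torque": the same for the moment, N m; "opening": finger opening in m; "gripper_force": force on a finger pad.
Only numpy, scipy, OpenCV 4.12 (cv2) and the standard library are available. Lean on these libraries where they do the work, as an engineer would, in place of code of your own. Each camera call takes 0.05 s, during which the arm holds its last target. There are 200 camera calls.

## Working session

There is one attempt and no reset: what is moved stays moved. The work goes in short steps, Python scripts to look and compute and a tool call to move; the robot and the scene stay as the last step left them, time stands still between calls to the robot, and variables do not carry over. Pictures are saved under pics/ and viewed, at most 10 in all, crops included, and the job is handed in when it is done.

Besides the shell and the picture viewer there is one more tool, called after "Emit:" in YAML: its name, and indented under it one key for each argument. arm_command: Moves the arm, as the interface text tells. Its arguments: {"type":"object","properties":{"moves":{"type":"array"},"gripper":{"type":"number"},"newtons":{"type":"number"}},"required":["moves"]}

```bash
mkdir -p pics
cat > h.py <<'E'
from cell import *
import numpy as np, cv2
def pts(name,d,m):
    v,u=np.nonzero(np.ones(d.shape))
    f=192/np.tan(np.radians(m["fov_y"])/2)
    p=np.stack([(u-m["cx"])/f,(v-m["cy"])/f],1)
    q=p.copy()
    for _ in range(10): q=p/(1+m["k1"]*(q**2).sum(1,keepdims=True))
    z=d.ravel()[:,None]
    P=np.concatenate([q*z,z],1)@np.array(m["rotation"]).T+np.array(m["eye"])
    P[d.ravel()==0]=np.nan
    return P.reshape(*d.shape,3)
def grab(name):
    m=camera_model(name); im,d=read_camera(name); return im,d,pts(name,d,m),m
E
python3 - <<'E'
from h import *
for n in("scene","top"):
    im,d,P,m=grab(n); cv2.imwrite(f"pics/{n}.png",im); np.savez(f"{n}.npz",im=im,d=d,P=P); print(n,m)
E
```

```text
scene {'fov_y': 54.495617615733686, 'cx': 255.81549933418745, 'cy': 189.97475629830274, 'k1': 0.03244520432528167, 'eye': array([ 0.07304715, -0.50208071,  1.22913905]), 'rotation': array([[ 0.85669195, -0.39267934,  0.33448742],
       [-0.51566005, -0.66851607,  0.53589269],
       [ 0.01317623, -0.63157675, -0.77520139]])}
top {'fov_y': 43.999409745949144, 'cx': 257.97191745454523, 'cy': 198.93992991082314, 'k1': 0.04059389260326713, 'eye': array([0.22813753, 0.26076197, 1.96807622]), 'rotation': array([[-0.02282   , -0.98480704,  0.17214626],
       [-0.99968272,  0.02431455,  0.00657804],
       [-0.01066376, -0.17194153, -0.98504944]])}
```

View pics/scene.png

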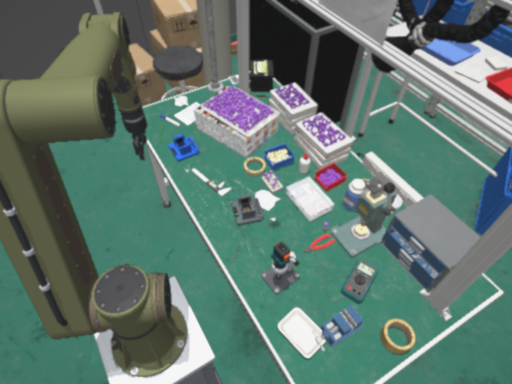

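View pics/top.png

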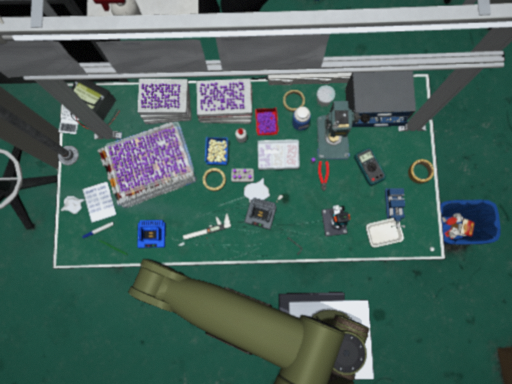

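Scene: the stand with the battery is at (281,262) and the grey charger at (247,209). A blue charger-shaped look-alike sits at (183,147). In the top view these are at (338,218), (261,213) and (150,233). The grey one fits "grey desktop charger", so the blue one stays untouched. Next I measure both and confirm with an enlarged crop.

Run:
```python
from h import *
out=[]
for n,boxes in(("scene",[(230,190,270,228),(258,235,306,295)]),("top",[(240,193,284,235),(318,195,360,240)])):
    Z=np.load(n+".npz"); im,P=Z["im"],Z["P"]
    for i,(a,b,c,e) in enumerate(boxes):
        cr=im[b:e,a:c]; out.append(cv2.resize(cr,(380,290),interpolation=cv2.INTER_CUBIC))
        Q=P[b:e,a:c].reshape(-1,3); hsv=cv2.cvtColor(cr,cv2.COLOR_BGR2HSV).reshape(-1,3)
        print(n,i,"zrange",np.nanpercentile(Q[:,2],[1,99]))
        for lo,hi in((0.010,0.024),(0.03,0.085)) if i==0 else ((0.006,0.016),(0.14,0.175),(0.18,0.22)):
            s=(Q[:,2]>lo)&(Q[:,2]<hi)
            if s.sum()<5: continue
            r=cv2.minAreaRect((Q[s,:2]*1000).astype(np.float32)); print(lo,hi,s.sum(),np.round(Q[s].mean(0),4),np.round(r[0],1),np.round(r[1],1),round(r[2],1))
        if i==1:
            s=(hsv[:,0]<22)&(hsv[:,1]>150)&(hsv[:,2]>120)
            print("orange",s.sum(),np.round(Q[s],3)[:30].tolist())
cv2.imwrite("pics/c1.png",np.vstack([np.hstack(out[:2]),np.hstack(out[2:])]))
```

```text
scene 0 zrange [-0.00213348  0.06566852]
0.01 0.024 470 [0.5209 0.266  0.0181] [530.4 273.4] [188.3 155.4] 57.7
0.03 0.085 208 [0.5103 0.2681 0.0494] [520.6 265.4] [86.1 73.9] 72.7
scene 1 zrange [-0.00431915  0.21282464]
0.006 0.016 546 [ 0.4655 -0.0434  0.0096] [507.9  -1.2] [237.8 177.1] 59.5
0.14 0.175 118 [ 0.4496 -0.0498  0.1562] [449.5 -50. ] [33.6 63.1] 43.9
0.18 0.22 223 [ 0.4561 -0.0451  0.205 ] [459.3 -40. ] [36.5 57.3] 3.3
orange 21 [[0.463, -0.062, 0.205], [0.468, -0.061, 0.2], [0.472, -0.061, 0.196], [0.46, -0.062, 0.202], [0.463, -0.063, 0.201], [0.467, -0.063, 0.198], [0.469, -0.065, 0.198], [0.456, -0.063, 0.201], [0.458, -0.065, 0.203], [0.462, -0.065, 0.198], [0.465, -0.066, 0.198], [0.469, -0.066, 0.194], [0.455, -0.064, 0.197], [0.457, -0.066, 0.199], [0.461, -0.067, 0.197], [0.463, -0.068, 0.197], [0.468, -0.068, 0.191], [0.453, -0.067, 0.197], [0.457, -0.068, 0.195], [0.461, -0.068, 0.192], [0.465, -0.067, 0.187]]
top 0 zrange [-0.00886239  0.06606809]
0.01 0.024 556 [0.5122 0.2669 0.017 ] [508.9 260.7] [179.7 172.5] 88.6
0.03 0.085 122 [0.5131 0.2666 0.05  ] [514.1 266.3] [ 82.6 106.3] 70.6
top 1 zrange [-0.00984038  0.21635897]
0.006 0.016 463 [ 0.4753 -0.0421  0.0099] [487.2 -59. ] [172.1 184.8] 88.4
0.14 0.175 46 [ 0.448  -0.0328  0.1576] [448.7 -32.5] [61.  33.3] 55.1
0.18 0.22 147 [ 0.4597 -0.039   0.2091] [460.7 -40.9] [37.2 56.2] 4.7
orange 13 [[0.467, -0.061, 0.209], [0.468, -0.067, 0.198], [0.465, -0.014, 0.202], [0.464, -0.014, 0.178], [0.461, -0.014, 0.202], [0.462, -0.015, 0.165], [0.458, -0.014, 0.198], [0.457, -0.017, 0.205], [0.46, -0.017, 0.155], [0.455, -0.015, 0.191], [0.453, -0.017, 0.203], [0.45, -0.014, 0.199], [0.451, -0.018, 0.193]]
```

View pics/c1.png

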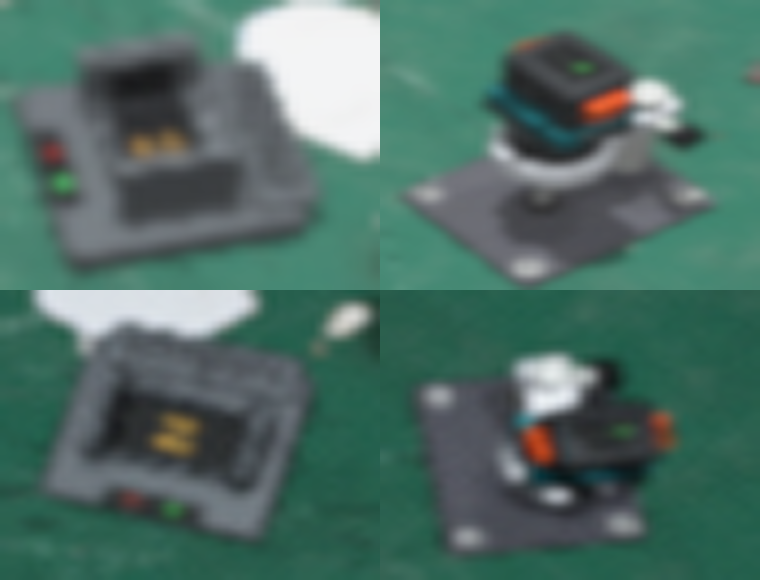

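The crops confirm both targets: the grey charger has a well with contacts, and the pack with orange buttons sits in the teal rim, with the stand's post towards world +x. I'll move over the charger for a closer measurement.

Emit:
arm_command:
  moves:
    - [[0.03,-0.03,0.03,0],[0.04,-0.04,0.03,0],[0.04,-0.04,0.03,0],[0.04,-0.04,0.03,0],[0.04,-0.04,0.02,0],[0.04,-0.04,0,0],[0.03,-0.04,0,0],[0.0,-0.015,0,0],[0,0,0,0],[0,0,0,0],[0,0,0,0]]
  gripper: 0

```text
t: 1.48
tool_pos: [0.4933, 0.2703, 0.3942]
eef_rot: [[-0.92, 0.393, -0.0], [0.393, 0.92, 0.0], [0.0, 0.0, -1.0]]
force: [-1.6, 0.2, 0.4]
opening: 0.0853
gripper_force: 0.0
```

Run:
```python
from h import *
o=get_obs(); print({k:np.round(o[k],4) for k in("t","joints","tool_pos","eef_rot","opening","force")})
im,d,P,m=grab("wrist"); cv2.imwrite("pics/w1.png",im); np.savez("w1.npz",im=im,d=d,P=P); print(m["eye"],m["rotation"],m["fov_y"])
```

```text
{'t': np.float64(1.475), 'joints': array([2.87086e+01, 1.29892e+01, 8.51810e+00, 8.55242e+01, 1.49000e-02,
       5.18521e+01]), 'tool_pos': array([0.4933, 0.2703, 0.3942]), 'eef_rot': array([[-9.195e-01,  3.930e-01, -1.000e-04],
       [ 3.930e-01,  9.195e-01,  3.000e-04],
       [ 2.000e-04,  2.000e-04, -1.000e+00]]), 'opening': np.float64(0.0853), 'force': array([-1.5668,  0.1724,  0.3699])}
[0.41628275 0.30224549 0.51165321] [[ 0.3920623   0.86879222  0.30246855]
 [ 0.91993805 -0.37064366 -0.12781727]
 [ 0.0010614   0.32836466 -0.94455043]] 61.2638277332186
```

View pics/w1.png

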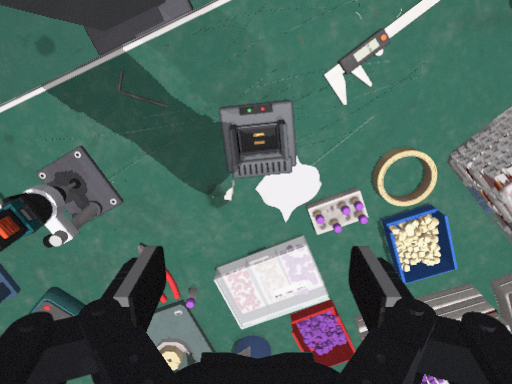

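The wrist view shows the grey charger at (258,138), with cheeks left and right of its well. The hex key is at (140,95), the stand's plate at (85,185) and the vials at (338,212). Now fitting the charger.

Run:
```python
from h import *
Z=np.load("w1.npz"); im,P=Z["im"],Z["P"]
q=P[90:190,205:310].reshape(-1,3); q=q[np.hypot(q[:,0]-.513,q[:,1]-.266)<.085]
for lo,hi in((.009,.08),(.012,.024),(.05,.075),(.025,.04)):
    s=(q[:,2]>lo)&(q[:,2]<hi); h=cv2.convexHull((q[s,:2]*1000).astype(np.float32)); r=cv2.minAreaRect(h); print(lo,hi,s.sum(),np.round(q[s].mean(0),4),np.round(r,1) if 0 else r)
s=(q[:,2]>.045)&(q[:,2]<.075)
from scipy.cluster.vq import kmeans2
c,l=kmeans2(q[s,:2]*1000,2,seed=1,minit='++'); print(c,np.bincount(l))
for k in(0,1): print(cv2.minAreaRect((q[s][l==k,:2]*1000).astype(np.float32)))
print("bench z",np.nanmedian(P[200:230,120:200,2]),"floor",np.nanmedian(P[130:142,250:266],axis=(0,1)))
```

```text
0.009 0.08 5206 [0.512  0.2646 0.0251] ((528.0858764648438, 261.8117370605469), (116.73673248291016, 138.5393829345703), 73.18611907958984)
0.012 0.024 3551 [0.5054 0.2668 0.0187] ((526.9899291992188, 259.4281921386719), (111.84613800048828, 137.57359313964844), 72.84122467041016)
0.05 0.075 578 [0.5094 0.2645 0.0618] ((510.9126281738281, 264.4775390625), (81.7773666381836, 52.02116775512695), 73.07305908203125)
0.025 0.04 587 [0.521  0.2615 0.0296] ((526.4645385742188, 260.59429931640625), (90.02344512939453, 84.05461120605469), 72.77861022949219)
[[519.61197041 298.89585496]
 [499.06873933 231.29236156]] [291 303]
((520.834716796875, 298.6795654296875), (10.5591459274292, 50.941078186035156), 73.07305908203125)
((500.50262451171875, 230.40196228027344), (10.527600288391113, 52.091487884521484), 73.02691650390625)
bench z 0.0016050457999895462 floor [0.50640243 0.26540257 0.01850121]
```

Emit:
arm_command:
  moves:
    - [[0,-0.04,0.01,0.1],[0,-0.04,0.01,0.15],[0,-0.05,0.01,0.18],[0,-0.05,0.01,0.1],[0,-0.04,0,0],[0,0,0,0],[0,0,0,0],[0,0,0,0]]

```text
t: 2.52
tool_pos: [0.494, 0.0504, 0.434]
eef_rot: [[-0.992, -0.126, -0.0], [-0.126, 0.992, 0.0], [0.0, 0.0, -1.0]]
force: [-1.0, 0.4, 0.1]
opening: 0.0854
gripper_force: 0.0
```

Run:
```python
from h import *
o=get_obs(); print({k:np.round(o[k],4) for k in("t","joints","tool_pos","eef_rot","force")})
im,d,P,m=grab("wrist"); cv2.imwrite("pics/w2.png",im); np.savez("w2.npz",im=im,d=d,P=P); print(m["eye"])
```

```text
{'t': np.float64(2.525), 'joints': array([ 5.81120e+00,  6.06470e+00,  5.38630e+00,  8.93385e+01,
        1.76000e-02, -1.41070e+00]), 'tool_pos': array([0.494 , 0.0504, 0.434 ]), 'eef_rot': array([[-9.921e-01, -1.257e-01, -3.000e-04],
       [-1.257e-01,  9.921e-01,  3.000e-04],
       [ 3.000e-04,  3.000e-04, -1.000e+00]]), 'force': array([-1.0359,  0.3967,  0.1409])}
[0.4108103  0.03834116 0.55146468]
```

View pics/w2.png

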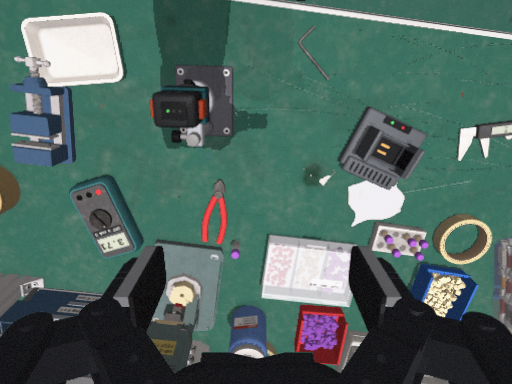

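The battery top with its orange buttons is at (180,108), the plate at (205,100), the charger at (385,147) and the cutters at (215,215). Measuring the battery now.

Run:
```python
from h import *
Z=np.load("w2.npz"); im,P=Z["im"],Z["P"]
Q=P[60:160,135:245]; hsv=cv2.cvtColor(im[60:160,135:245],cv2.COLOR_BGR2HSV)
q=Q.reshape(-1,3); R=lambda s:(s.sum(),np.round(q[s].mean(0),4),np.round(np.hstack([np.ravel(x) for x in cv2.minAreaRect((q[s,:2]*1000).astype(np.float32))]),1))
z=q[:,2]; print("top z",np.nanpercentile(z,99))
print("top",R(z>.207)); print("batt>.17",R((z>.18)))
o=((hsv[...,0]<22)&(hsv[...,1]>150)&(hsv[...,2]>100)).ravel()&(z>.18)
for s in(o&(q[:,1]<-.04),o&(q[:,1]>-.04)): print("or",R(s),np.percentile(q[s],[2,98],axis=0).round(4).tolist())
print("plate",R((z>.006)&(z<.016)&(q[:,0]<.6)))
# charger again
q=P[95:200,330:435].reshape(-1,3); z=q[:,2]; s=(z>.05)&(z<.075)&(np.hypot(q[:,0]-.51,q[:,1]-.2645)<.08)
from scipy.cluster.vq import kmeans2
c,l=kmeans2(q[s,:2]*1000,2,seed=1,minit='++')
for k in(0,1): print("cheek",cv2.minAreaRect((q[s][l==k,:2]*1000).astype(np.float32)))
```

```text
top z 0.21323539460044674
top (np.int64(1496), array([ 0.4619, -0.0406,  0.2116]), array([462.7, -41.4,  35.1,  46.4,   7.1]))
batt>.17 (np.int64(1855), array([ 0.4608, -0.0383,  0.209 ]), array([462.5, -40.9,  37.2,  57.2,   4.8]))
or (np.int64(46), array([ 0.4643, -0.0666,  0.2025]), array([464.1, -66. ,  17.9,   6.6,   6.3])) [[0.4558, -0.0693, 0.1982], [0.473, -0.0625, 0.2108]]
or (np.int64(100), array([ 0.4591, -0.0153,  0.1987]), array([459.4, -15.6,  18.8,   5.3,   7.8])) [[0.4503, -0.0186, 0.1927], [0.4685, -0.0123, 0.2009]]
plate (np.int64(2157), array([ 0.4593, -0.0272,  0.0101]), array([472.6, -40.6, 113.4,  92.1,   5.9]))
cheek ((500.8774719238281, 230.95806884765625), (11.833723068237305, 52.042057037353516), 70.97225189208984)
cheek ((521.436279296875, 299.3583068847656), (11.351663589477539, 51.43840026855469), 73.0442886352539)
```

Run:
```python
from h import *
P=np.load("w2.npz")["P"]
for n,(u,v) in dict(hexend=(328,78),hexcorner=(300,42),hextip=(312,28),speck=(323,180),plate=(232,134),plate2=(232,68),cand=(275,135)).items(): print(n,P[v,u].round(3))
m=np.isfinite(P[...,0])
q=P[m]; 
for c in((.46,.11),(.47,.11),(.48,.11),(.48,.12),(.50,.11)):
    s=np.hypot(q[:,0]-c[0],q[:,1]-c[1])<.065; print(c,s.sum(),np.percentile(q[s,2],[1,50,99,100]).round(4))
```

```text
hexend [0.411 0.154 0.004]
hexcorner [0.364 0.1   0.003]
hextip [0.343 0.115 0.005]
speck [0.582 0.179 0.006]
plate [0.52  0.01  0.007]
plate2 [ 0.415 -0.001  0.003]
cand [0.513 0.083 0.003]
(0.46, 0.11) 20810 [2.000e-04 4.738e-01 4.960e-01 4.975e-01]
(0.47, 0.11) 21006 [2.000e-04 4.741e-01 4.960e-01 4.975e-01]
(0.48, 0.11) 21083 [3.000e-04 4.742e-01 4.960e-01 4.975e-01]
(0.48, 0.12) 20009 [2.000e-04 4.734e-01 4.960e-01 4.975e-01]
(0.5, 0.11) 20730 [3.000e-04 4.742e-01 4.960e-01 4.975e-01]
```

Emit:
arm_command:
  moves:
    - [[-0.01,-0.03,-0.03,-0.023],[-0.01,-0.03,-0.04,0],[-0.0115,-0.0314,-0.04,0],[0,0,-0.04,0],[0,0,-0.02,0],[0,0,0,0],[0,0,0,0]]
  gripper: 0
  newtons: 30

```text
t: 3.45
tool_pos: [0.4631, -0.0418, 0.2651]
eef_rot: [[-0.995, -0.102, 0.001], [-0.102, 0.995, -0.0], [-0.001, -0.0, -1.0]]
force: [-0.4, 0.4, 0.0]
opening: 0.0853
gripper_force: 0.0
```

Emit:
arm_command:
  moves:
    - [[0,0,-0.03,0],[0,0,-0.025,0],[0,0,-0.014,0],[0,0,0,0],[0,0,0,0],[0,0,0,0]]

```text
t: 4.2
tool_pos: [0.4633, -0.0423, 0.1962]
eef_rot: [[-0.995, -0.101, 0.002], [-0.101, 0.995, -0.0], [-0.002, -0.0, -1.0]]
force: [0.2, -0.1, 0.2]
opening: 0.0856
gripper_force: 0.0
```

Emit:
arm_command:
  moves:
    - [[0,0,0,0],[0,0,0,0],[0,0,0,0],[0,0,0,0],[0,0,0,0],[0,0,0,0],[0,0,0,0],[0,0,0,0]]
  gripper: 1
  newtons: 30

```text
t: 5.2
tool_pos: [0.4629, -0.0412, 0.1965]
eef_rot: [[-0.995, -0.102, 0.002], [-0.102, 0.995, 0.003], [-0.002, 0.002, -1.0]]
force: [-2.2, 4.3, 10.3]
opening: 0.0458
gripper_force: 30.3
```

Emit:
arm_command:
  moves:
    - [[0,0,0.002,0],[0,0,0.004,0],[0,0,0.005,0],[0,0,0.005,0],[0,0,0.008,0],[0,0,0.01,0],[0,0,0.01,0],[0,0,0,0]]

```text
t: 6.2
tool_pos: [0.4632, -0.0425, 0.2403]
eef_rot: [[-0.995, -0.101, 0.002], [-0.101, 0.995, -0.001], [-0.002, -0.001, -1.0]]
force: [0.1, -0.4, -1.3]
opening: 0.0457
gripper_force: 32.2
```

Run:
```python
from h import *
o=get_obs(); print(o["tool_pos"],o["force"],o["opening"],o["gripper_force"])
im,d,P,m=grab("scene"); cr=im[225:300,245:325]; cv2.imwrite("pics/s2.png",cv2.resize(cr,(640,600),interpolation=cv2.INTER_CUBIC))
```

```text
[ 0.46322604 -0.04253935  0.24032666] [ 0.11249054 -0.42016288 -1.31210869] 0.04569093236790542 32.21552029252052
```

View pics/s2.png

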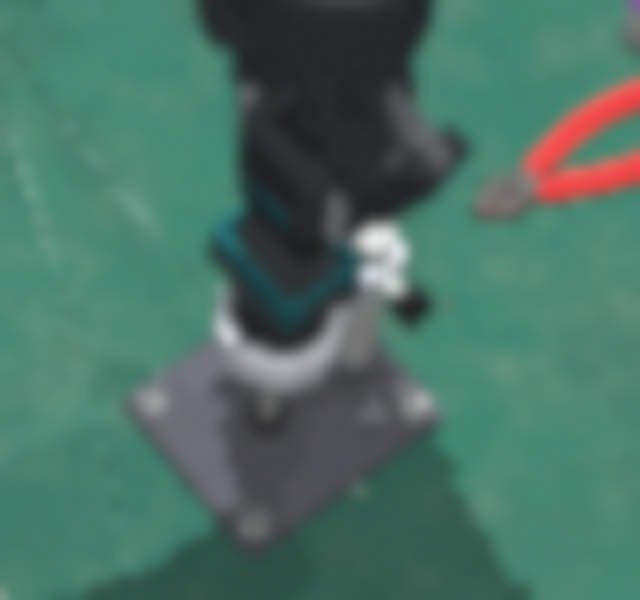

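The socket is empty and the pack hangs between the fingers, with the stand below at crop (290,290). The measured weight of 1.3 N agrees. I'll carry it to the clear spot.

Emit:
arm_command:
  moves:
    - [[0.007,0.02,0.005,0],[0.01,0.03,0,-0.1],[0.01,0.03,0,-0.1],[0.01,0.03,0,-0.1],[0.01,0.0325,-0.02,-0.1],[0,0,-0.04,0],[0,0,-0.04,0],[0,0,-0.04,0],[0,0,-0.03,0],[0,0,-0.01,0],[0,0,0,0],[0,0,0,0],[0,0,0,0]]

```text
t: 7.88
tool_pos: [0.5105, 0.1005, 0.0654]
eef_rot: [[-0.956, 0.294, 0.002], [0.294, 0.956, 0.0], [-0.002, 0.001, -1.0]]
force: [-0.0, -0.6, -1.7]
opening: 0.0457
gripper_force: 32.3
```

Emit:
arm_command:
  moves:
    - [[0,0,-0.008,0],[0,0,-0.006,0],[0,0,-0.003,0],[0,0,-0.001,0],[0,0,0,0],[0,0,0,0]]

```text
t: 8.62
tool_pos: [0.5091, 0.1002, 0.0466]
eef_rot: [[-0.956, 0.294, -0.001], [0.294, 0.956, -0.0], [0.001, -0.0, -1.0]]
force: [-4.1, -0.5, 7.6]
opening: 0.0454
gripper_force: 34.3
```

Emit:
arm_command:
  moves:
    - [[0,0,0.0005,0],[0,0,0,0]]

```text
t: 8.88
tool_pos: [0.5095, 0.1002, 0.0466]
eef_rot: [[-0.956, 0.294, -0.0], [0.294, 0.956, 0.0], [0.0, 0.0, -1.0]]
force: [-1.1, -0.2, 1.7]
opening: 0.0462
gripper_force: 33.3
```

Emit:
arm_command:
  moves:
    - [[0,0,0,0],[0,0,0,0],[0,0,0,0],[0,0,0,0],[0,0,0,0],[0,0,0,0]]
  gripper: 0

```text
t: 9.62
tool_pos: [0.5095, 0.1002, 0.0466]
eef_rot: [[-0.956, 0.294, -0.0], [0.294, 0.956, -0.0], [0.0, -0.0, -1.0]]
force: [-0.7, 0.9, 0.1]
opening: 0.0854
gripper_force: 0.0
```

Emit:
arm_command:
  moves:
    - [[0,0,0.02,0],[0,0,0.04,0],[0,0,0.05,0],[0,0,0.05,0.15],[0,0,0.05,0.15],[0,0,0.04,0.15],[0,0,0.02,0.15],[0,0,0,0.15],[0,0,0,0.15],[0,0,0,0.15],[0,0,0,0.15],[0,0,0,0.15],[0,0,0,0.15],[0,0,0,0.07],[0,0,0,0],[0,0,0,0]]

```text
t: 11.62
tool_pos: [0.5094, 0.1002, 0.3166]
eef_rot: [[-0.296, -0.955, -0.0], [-0.955, 0.296, -0.0], [0.0, 0.0, -1.0]]
force: [0.2, -0.7, 0.3]
opening: 0.085
gripper_force: 0.0
```

Run:
```python
from h import *
o=get_obs(); print(o["t"],o["tool_pos"],o["joints"],o["eef_rot"])
im,d,P,m=grab("wrist"); cv2.imwrite("pics/w3.png",im); np.savez("w3.npz",im=im,d=d,P=P)
im2,d2,P2,_=grab("scene")
for p,i in((P,im),(P2,im2)):
    q=p.reshape(-1,3); z=q[:,2]; s=(z>.05)&(z<.075)&(np.hypot(q[:,0]-.51,q[:,1]-.1)<.05)
    if s.sum()>5: print(s.sum(),q[s].mean(0).round(4),cv2.minAreaRect((q[s,:2]*1000).astype(np.float32)))
    s&=z>.057; print(s.sum(),cv2.minAreaRect((q[s,:2]*1000).astype(np.float32)),np.median(z[s]))
```

```text
11.625 [0.50941936 0.10022092 0.31660973] [ 1.11305422e+01  8.18056791e+00 -7.27407576e+00  7.45504249e+01
 -9.58758316e-04 -6.16346459e+01] [[-2.96288402e-01 -9.55098516e-01 -8.35687721e-05]
 [-9.55098518e-01  2.96288406e-01 -3.34960902e-05]
 [ 5.67525243e-05  6.98919073e-05 -9.99999996e-01]]
1243 [0.5089 0.0975 0.0609] ((509.7173767089844, 99.41985321044922), (55.34265899658203, 36.93449401855469), 73.9242935180664)
1124 ((509.2965087890625, 99.4316177368164), (45.66011428833008, 35.26864242553711), 71.98225402832031) 0.061902192212080986
123 [0.5052 0.0992 0.0616] ((507.09686279296875, 99.51461791992188), (49.01260757446289, 36.86993408203125), 68.68671417236328)
106 ((505.84625244140625, 99.81526947021484), (48.261959075927734, 34.95770263671875), 66.55392456054688) 0.0626142384733549
```

View pics/w3.png

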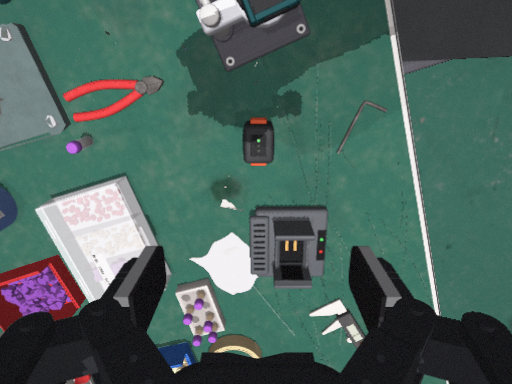

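The pack stands upright at (258,142), and the charger at (290,247) looks parallel to it. Descending onto the ribbed faces, and re-measuring the charger from this view first.

Run:
```python
from h import *
from scipy.cluster.vq import kmeans2
P=np.load("w3.npz")["P"]; q=P.reshape(-1,3); z=q[:,2]; s=(z>.055)&(z<.075)&(np.hypot(q[:,0]-.511,q[:,1]-.2645)<.065)
c,l=kmeans2(q[s,:2]*1000,2,seed=1,minit='++')
for k in(0,1): print("cheek",(l==k).sum(),cv2.minAreaRect((q[s][l==k,:2]*1000).astype(np.float32)))
```

```text
cheek 326 ((500.6402893066406, 229.51123046875), (9.239521026611328, 51.18954086303711), 73.6756362915039)
cheek 369 ((521.375, 299.2142333984375), (11.474370002746582, 50.74961853027344), 72.49888610839844)
```

Emit:
arm_command:
  moves:
    - [[0,0,-0.05,0],[0,0,-0.05,0],[0,0,-0.05,0],[0,0,-0.04,0],[0,0,-0.03,0],[0,0,-0.03,0],[0,0,-0.017,0],[0,0,0,0],[0,0,0,0]]

```text
t: 12.85
tool_pos: [0.51, 0.1004, 0.0503]
eef_rot: [[-0.295, -0.955, 0.001], [-0.955, 0.295, 0.0], [-0.0, -0.001, -1.0]]
force: [0.6, 0.1, 0.3]
opening: 0.0856
gripper_force: 0.0
```

Emit:
arm_command:
  moves:
    - [[0,0,0,0],[0,0,0,0],[0,0,0,0],[0,0,0,0],[0,0,0,0],[0,0,0,0],[0,0,0,0],[0,0,0,0]]
  gripper: 1
  newtons: 30

```text
t: 13.85
tool_pos: [0.5098, 0.1004, 0.0502]
eef_rot: [[-0.295, -0.955, 0.001], [-0.955, 0.295, 0.0], [-0.001, -0.001, -1.0]]
force: [-1.4, 0.0, 5.9]
opening: 0.0354
gripper_force: 31.0
```

Emit:
arm_command:
  moves:
    - [[0,0,0.01,0],[0,0,0.02,0],[0,0,0.03,0],[0,0,0.03,0],[0,0,0.01,0],[0,0,0,0],[0,0.03,0,0],[0,0.04,0,0],[0,0.04,0,0],[0.0015,0.035,0,0],[0,0.02,0,0],[0,0,0,0],[0,0,0,0],[0,0,0,0]]

```text
t: 15.6
tool_pos: [0.5109, 0.2641, 0.1495]
eef_rot: [[-0.296, -0.955, -0.0], [-0.955, 0.296, -0.001], [0.001, 0.0, -1.0]]
force: [-0.6, -0.3, -1.5]
opening: 0.0353
gripper_force: 30.3
```

Run:
```python
from h import *
im,d,P,m=grab("wrist"); cv2.imwrite("pics/w4.png",im)
o=get_obs(); print(o["tool_pos"],o["joints"])
im,d,P,m=grab("scene"); q=P[170:240,215:290]; cr=im[170:240,215:290]; cv2.imwrite("pics/s3.png",np.hstack([cv2.resize(cr,(400,373),interpolation=cv2.INTER_CUBIC),cv2.resize(cv2.imread("pics/w4.png")[100:384,80:430],(400,373))]))
```

```text
[0.5110235  0.26420286 0.14965175] [ 2.73460709e+01  1.89852684e+01 -1.56697192e+01  5.53591236e+01
 -1.27484107e-02 -4.54123511e+01]
```

View pics/s3.png

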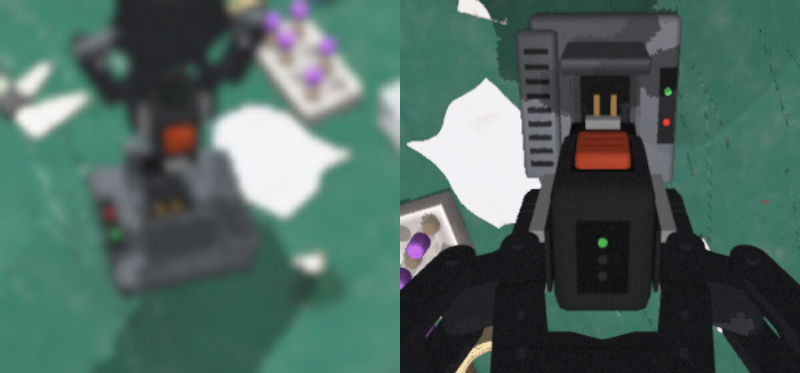

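Emit:
arm_command:
  moves:
    - [[0.0003,0.0007,-0.02,0],[0,0,-0.02,0],[0,0,-0.012,0],[0,0,-0.008,0],[0,0,-0.006,0],[0,0,-0.005,0],[0,0,-0.004,0],[0,0,0,0]]

```text
t: 16.7
tool_pos: [0.5112, 0.2658, 0.0745]
eef_rot: [[-0.295, -0.955, -0.0], [-0.955, 0.295, -0.0], [0.0, 0.0, -1.0]]
force: [-0.9, 0.6, -0.7]
opening: 0.0353
gripper_force: 30.9
```

No contact yet, and about 6 mm to go.

Emit:
arm_command:
  moves:
    - [[0,0,-0.002,0],[0,0,-0.002,0],[0,0,-0.0015,0],[0,0,-0.001,0],[0,0,0,0],[0,0,0,0]]

```text
t: 17.45
tool_pos: [0.5113, 0.2659, 0.0682]
eef_rot: [[-0.295, -0.955, -0.0], [-0.955, 0.295, 0.0], [-0.0, 0.0, -1.0]]
force: [-0.8, -0.4, 0.2]
opening: 0.0358
gripper_force: 31.0
```

Emit:
arm_command:
  moves:
    - [[0,0,-0.0005,0],[0,0,0,0],[0,0,0,0]]

```text
t: 17.82
tool_pos: [0.5112, 0.2659, 0.0682]
eef_rot: [[-0.295, -0.955, 0.0], [-0.955, 0.295, 0.0], [-0.0, -0.0, -1.0]]
force: [-2.9, -1.2, 4.9]
opening: 0.0355
gripper_force: 31.7
```

Emit:
arm_command:
  moves:
    - [[0,0,0,0],[0,0,0,0],[0,0,0,0],[0,0,0,0],[0,0,0,0],[0,0,0,0]]
  gripper: 0

```text
t: 18.58
tool_pos: [0.5113, 0.2659, 0.0676]
eef_rot: [[-0.295, -0.955, -0.0], [-0.955, 0.295, -0.0], [0.0, -0.0, -1.0]]
force: [0.4, 0.1, -0.4]
opening: 0.0856
gripper_force: 0.0
```

Emit:
arm_command:
  moves:
    - [[0,0,0.02,0],[0,0,0.04,0],[0,0,0.05,0],[0,0,0.05,0],[0,0,0.05,0],[0,0,0.03,0],[0,0,0,0],[0,0,0,0],[0,0,0,0]]

```text
t: 19.7
tool_pos: [0.5106, 0.2656, 0.3061]
eef_rot: [[-0.295, -0.955, -0.002], [-0.955, 0.295, -0.001], [0.002, 0.002, -1.0]]
force: [-0.5, 0.0, -0.5]
opening: 0.0853
gripper_force: 0.0
```

Run:
```python
from h import *
o=get_obs(); print(o["t"],o["tool_pos"])
im,d,P,m=grab("wrist"); q=P.reshape(-1,3); z=q[:,2]
cv2.imwrite("pics/w5.png",im)
s=(z>.072)&(z<.09)&(np.hypot(q[:,0]-.511,q[:,1]-.2645)<.05)
print(s.sum(),np.percentile(z[s],[5,50,95]),q[s].mean(0),cv2.minAreaRect((q[s,:2]*1000).astype(np.float32)))
for n in("scene","top"):
    _,_,P,_=grab(n); q=P.reshape(-1,3); z=q[:,2]; s=(z>.072)&(z<.095)&(np.hypot(q[:,0]-.511,q[:,1]-.2645)<.05)
    print(n,s.sum(),np.median(z[s]))
```

```text
19.7 [0.51060812 0.26557069 0.30608506]
1336 [0.0758769  0.07986987 0.08150748] [0.51210761 0.2629549  0.07950489] ((512.5941772460938, 263.89715576171875), (44.42201614379883, 36.88157272338867), 73.04427337646484)
scene 96 0.08081888049987118
top 4 0.07685767764192775
```

View pics/w5.png

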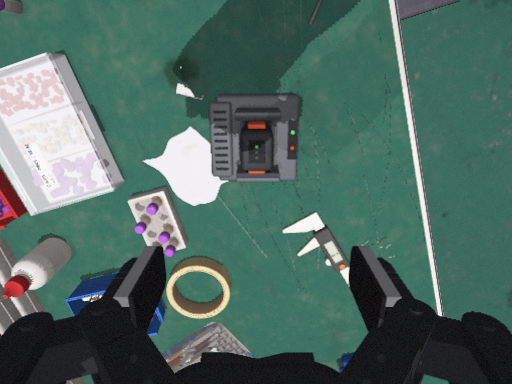

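The pack sits upright in the well at (257,147), its top at 0.080 m (floor at 18 mm plus 62 mm). Its buttons face the cheeks, and the gripper is clear.

```bash
python3 -c "
from cell import *
print(hand_in())"
```

```text
the job is handed in; nothing more can be done
None
```

I seated the battery pack upright in the grey charger, let go of it and handed the job in. My last measurement put its top at 0.080 m, which matches fully home; `hand_in()` gave no verdict, so I don't know how it was judged.

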